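# Set the embossing die bar and its selector to the order tag

### The job

Set up the embossing station for the order whose tag lies in the brass frame: first, before touching the bar, switch off the black isolator toggle. Then roll the six-sided die bar over on its rails, without carrying it off the stand, until the face in the tag's colour is on top, and leave it lying flat on both rails, square across them and centred between the brass lines. Only then switch on the toggle of that same colour, leaving the white toggle on, all other toggles off, and everything else on the bench where it is.

Things in the scene. Friction and masses are not known exactly. Their poses are not given: they have to be found in the camera images.
- stand: Fixed dark board, 170 (x) x 180 (y) x 6 mm thick, with two aluminium rails running along its y: 20 mm wide, at x = -64 and +64 mm, flat tops 45 mm above the table, 108 mm clear between them, grey stop lips 10 mm high and 8 mm long on their ends. Thin brass lines across the rails at y = -30 and +30 mm. Origin: centre of the underside, on the table.
- home (a point): Home of the bar: centre of the stand, midway between the brass lines, at the height of the rail tops (45 mm above the table). Axes as the stand's.
- die_bar: Loose wooden hex bar, 44 mm across flats, 180 mm long, 0.17 to 0.34 kg. Origin: mid axis, 67 mm above the table on the rails. x: long axis, roughly along stand x, dark disc on +x end. Starts bare face up (z points out of it). Faces by positive turn about x (anticlockwise looking at the disc): bare, white, red, blue, yellow, black. Fingers tilted 30 deg about its axis meet opposite flats squarely.
- face_red (a point): Centre of the red face of the die bar, on its surface, 22 mm from the bar's axis. Its outward direction is the bar's z axis turned +120 degrees about the bar's x (towards -y and down). When this face is on top and the bar lies on the rails, this point is 89 mm above the table.
- face_blue (a point): Centre of the blue face of the die bar, on its surface, 22 mm from the bar's axis. Its outward direction is the bar's -z axis (opposite the bare face). When this face is on top and the bar lies on the rails, this point is 89 mm above the table.
- face_yellow (a point): Centre of the yellow face of the die bar, on its surface, 22 mm from the bar's axis. Its outward direction is the bar's z axis turned -120 degrees about the bar's x (towards +y and down). When this face is on top and the bar lies on the rails, this point is 89 mm above the table.
- console: Fixed grey switch console, 120 mm along its x, 190 mm along its y, 55 mm high, with five toggles in a row along its y, 30 mm apart: from +y to -y white, red, blue, yellow, black. Colour patches on the top before and behind each. Origin: centre of its underside, on the table.
- order_pocket (a point): Centre of the brass frame on the fixed cork tag board, which lies on the table (board 200 (x) x 70 x 10 mm; frame 61 mm square outside, 15 mm above the table), at its +x (far) end, at the board's top. The tag lying in it is the order.
- tag_red: Fixed red order tag, a flat 44 x 44 x 4 mm plate lying on the tag board, its top 14 mm above the table. Origin: centre of its underside. Whichever of the three tags lies in the brass frame (within 25 mm of order_pocket; the others lie 60 mm or more away) is the order. Not to be handled.
- tag_blue: Fixed blue order tag, a flat 44 x 44 x 4 mm plate lying on the tag board, its top 14 mm above the table. Origin: centre of its underside. Whichever of the three tags lies in the brass frame (within 25 mm of order_pocket; the others lie 60 mm or more away) is the order. Not to be handled.
- tag_yellow: Fixed yellow order tag, a flat 44 x 44 x 4 mm plate lying on the tag board, its top 14 mm above the table. Origin: centre of its underside. Whichever of the three tags lies in the brass frame (within 25 mm of order_pocket; the others lie 60 mm or more away) is the order. Not to be handled.
- sw_white (a joint): The white toggle. 0 = off, leaning 29 degrees from upright to the console's -x (robot) side; 1.0 rad = on, leaning as far to +x; hard stops, stays where left, about 1 N at the tip moves it. Starts on (0.9 to 1.0). Steel stem 7 mm thick with a coloured end 11 mm thick; it reaches 40 mm from the hinge. The hinge lies at console x = 0, y = +60 mm, z = 55 mm.
- sw_red (a joint): The red toggle. 0 = off, leaning 29 degrees from upright to the console's -x (robot) side; 1.0 rad = on, leaning as far to +x; hard stops, stays where left, about 1 N at the tip moves it. Starts off (0 to 0.1). Steel stem 7 mm thick with a coloured end 11 mm thick; it reaches 40 mm from the hinge. The hinge lies at console x = 0, y = +30 mm, z = 55 mm.
- sw_blue (a joint): The blue toggle. 0 = off, leaning 29 degrees from upright to the console's -x (robot) side; 1.0 rad = on, leaning as far to +x; hard stops, stays where left, about 1 N at the tip moves it. Starts off (0 to 0.1). Steel stem 7 mm thick with a coloured end 11 mm thick; it reaches 40 mm from the hinge. The hinge lies at console x = 0, y = +0 mm, z = 55 mm.
- sw_yellow (a joint): The yellow toggle. 0 = off, leaning 29 degrees from upright to the console's -x (robot) side; 1.0 rad = on, leaning as far to +x; hard stops, stays where left, about 1 N at the tip moves it. Starts off (0 to 0.1). Steel stem 7 mm thick with a coloured end 11 mm thick; it reaches 40 mm from the hinge. The hinge lies at console x = 0, y = -30 mm, z = 55 mm.
- sw_black (a joint): The black toggle. 0 = off, leaning 29 degrees from upright to the console's -x (robot) side; 1.0 rad = on, leaning as far to +x; hard stops, stays where left, about 1 N at the tip moves it. The isolator; starts on (0.9 to 1.0). Steel stem 7 mm thick with a coloured end 11 mm thick; it reaches 40 mm from the hinge. The hinge lies at console x = 0, y = -60 mm, z = 55 mm.
- awl_block: Loose bystander: cork block 100 x 150 x 35 mm with five awls standing in it, 125 mm high in all. Origin: underside, about its middle. Leave where it is.
- wax_tin: Loose bystander: brass-coloured tin, 60 mm diameter, 35 mm high. Origin: underside, about its middle. Leave where it is.
- rivet_jar: Loose bystander: jar, 54 mm diameter, 70 mm high. Origin: underside, about its middle. Leave where it is.
- mallet: Loose bystander: hammer with wooden handle lying flat. Origin: underside, about its middle. Leave where it is.
- gauge: Loose bystander: wooden marking gauge, about 110 mm long, 40 mm high. Origin: underside, about its middle. Leave where it is.
- spool: Loose bystander: dark wooden spool, 52 mm diameter, 46 mm high. Origin: underside, about its middle. Leave where it is.
- screwdriver: Loose bystander: screwdriver with orange handle, 120 mm long, lying flat. Origin: underside, about its middle. Leave where it is.
Mind the look-alikes: they are no part of the job. Of the things shaped like the stand, the aluminium one is meant. What is shaped like the console but orange is not meant.

How it is judged:
By the outcome, as a careful person would: the job done as asked, in the order asked, and still so for the second after the job is handed in, with the robot touching nothing.
It also fails if it takes over 72 s, if anything falls off the work surface, if the arm or the gripper's body presses on something with over 40 N, if the wrist force passes 120 N, or if a joint passes its speed limit or range.

### The arm

A 6-joint arm with a two-finger parallel gripper is mounted at the origin on the work surface. World frame = base frame: x ahead of the robot, y to its left, z up, the work surface at z = 0. Lengths are in m, angles in rad, forces in N, time in s.
With the tool pointing down it reaches from about 0.275 to 0.75 m from the base axis. Payload 10.2 kg.
Tool frame: the origin (TCP) lies midway between the tips of the shut fingers; the grasp point (between the pads) lies manip.tcp_to_grasp behind it (manip.tcp_to_grasp is the distance from the TCP to the grasp point, in m); x points along the fingers, y is the direction in which the jaws open and shut, and the axes are right-handed (so a half turn about x gives the same grasp; the last joint's range is limited). The gripper opens to 88 mm and grips with 3 to 60 N. Pads are 18 mm wide; open, the fingers measure 123 mm over their backs; the gripper's body (75 mm by 187 mm) begins 45 mm behind the grasp point.
Start: joints at [0.976, 0.313, 1.498, -0, 1.331, -0.223], TCP at [0.191, 0.489, 0.239] pointing down, gripper open.
Joint ranges: [-2.94, 2.94], [-0.97, 2.17], [0.19, 2.56], [-1.23, 4.37], [0.02, 3.11], [-2.88, 2.88]. Speed limits (rad/s): [2.39, 2.39, 3.01, 3.14, 3.14, 3.14].

### API

Orientations are given as a unit quaternion [x, y, z, w].
In Python, from cell import manip, capture, order gives the robot as it stands.
- The arm moves only by the tool arm_command, never from a script. Its argument "rows" is a list of rows, each a list of 6 numbers: the shift along the world's x, y, z in m, then the turn, a rotation vector about the world's x, y, z in rad. A call has exactly 10 rows; each row shifts and turns the pose as measured when the row begins; what a row does not reach is not made up. A row lasts 1/10 s, in which the tool goes at most 50 mm and 8.59 degrees, less where a joint would pass 70% of its speed; a pose out of reach is approached as far as the arm can. A call with a gripper value outside its range is refused whole. "grip" is the opening in per cent of the stroke, from 0 (shut) to 100 (fully open), set as the call begins (left out, the last holds). The fingers move at their own pace and stop on an object; "force" is the grip in N (left out, the last holds). Time passes only in rows, so rows that do not move let the fingers close, or fill a call up. It gives the time, the measured TCP pose, the force and the opening at its end, in the units of the state.
- manip.sense(): the state, without advancing time (a new reading comes with each control period).
- capture(name): name is "scene" or "top" or "wrist"; returns a dict with "image" (384x512x3 uint8, red, green, blue), "depth" (384x512 float32, m along the optical axis (not along the pixel's ray), 0 where there is no reading), "fx", "fy", "cx", "cy" (pixels), "rvec" (rotation vector, rad) and "tvec" (3), from world to camera coordinates, as OpenCV has them; the wrist camera has in their place "mount" (4x4, takes a point from camera to tool coordinates, whose origin is the TCP and whose axes are the tool frame's). Camera axes: x right, y down, z forward; pixel columns grow to the right and rows downward; lengths in m; the calibration is good to about 2 mm. A picture is of the moment at which its call begins: read the wrist's pose just before it.
- order.hand_in(): hands the job in, once; it reports no verdict.
The state is a dict: "clock": time; "joints": joint angles; "joint_velocities": joint speeds; "tau": joint torques, N m; "ee_pos": TCP position; "tool_rot": TCP orientation; "wrist_force": force on the tool from outside, world axes, zero at the start; "wrist_torque": the same for the moment, N m; "finger_gap": finger opening in m.
Only numpy, scipy, OpenCV 4.12 (cv2) and the standard library are available. Lean on these libraries where they do the work, as an engineer would, in place of code of your own. Each camera call takes 0.05 s, during which the arm holds its last target. There are 200 camera calls.

## Working session

There is one attempt and no reset: what is moved stays moved. The work goes in short steps, Python scripts to look and compute and a tool call to move; the robot and the scene stay as the last step left them, time stands still between calls to the robot, and variables do not carry over. Pictures are saved under pics/ and viewed, about 8 in all and at most 12, crops included, and the job is handed in when it is done.

Besides the shell and the picture viewer there is one more tool, called after ">>>" as a command line: name --pt "numbers of a row" for each row, then --argument value for the rest. arm_command: Moves the arm, as the interface text tells. Its arguments: {"type":"object","properties":{"rows":{"type":"array","items":{"type":"array","items":{"type":"number"}}},"grip":{"type":"number"},"force":{"type":"number"}},"required":["rows"]}

```bash
mkdir -p pics; ls
cat > h.py <<'E'
import numpy as np, cv2
from cell import manip, capture, order
from scipy.spatial.transform import Rotation as R
def cap(n,save=None):
    s=manip.sense(); c=capture(n)
    if n=='wrist':
        T=np.eye(4);T[:3,:3]=R.from_quat(s['tool_rot']).as_matrix();T[:3,3]=s['ee_pos']
        c['T']=T@np.array(c['mount'])
    else:
        M=np.eye(4);M[:3,:3]=cv2.Rodrigues(np.array(c['rvec'],float))[0];M[:3,3]=np.ravel(c['tvec'])
        c['T']=np.linalg.inv(M)
    if save: cv2.imwrite('pics/'+save+'.png',c['image'][:,:,::-1])
    return c
def cloud(c):
    v,u=np.mgrid[:384,:512]; d=c['depth']
    P=np.stack([(u-c['cx'])/c['fx']*d,(v-c['cy'])/c['fy']*d,d],-1)
    W=P@c['T'][:3,:3].T+c['T'][:3,3]; W[d==0]=np.nan
    return W
def ray(c,u,v,z):
    "point where the pixel's ray meets height z"
    r=c['T'][:3,:3]@np.array([(u-c['cx'])/c['fx'],(v-c['cy'])/c['fy'],1]);o=c['T'][:3,3]
    return o+r*(z-o[2])/r[2]
E
python3 - <<'E'
from h import *
import pickle
s=manip.sense();print({k:np.round(v,3) for k,v in s.items()},manip.tcp_to_grasp)
a=cap('top','top');b=cap('scene','scene')
pickle.dump((a,b),open('c.pkl','wb'))
im=cv2.resize(a['image'],(768,576))[:,:,::-1];cv2.imwrite('pics/top.png',im)
im=cv2.resize(b['image'],(768,576))[:,:,::-1];cv2.imwrite('pics/scene.png',im)
E
```

```text
pics
{'clock': np.float64(0.0), 'joints': array([ 0.976,  0.313,  1.498, -0.   ,  1.331, -0.223]), 'joint_velocities': array([-0.001,  0.001, -0.001, -0.001,  0.001,  0.   ]), 'tau': array([-1.0000e-03, -4.0221e+01, -2.5226e+01,  7.0000e-02,  3.5000e-02,
       -0.0000e+00]), 'ee_pos': array([0.191, 0.489, 0.238]), 'tool_rot': array([ 0.13 ,  0.695, -0.131,  0.695]), 'wrist_force': array([-1.011,  0.098, -0.236]), 'wrist_torque': array([0.016, 0.05 , 0.071]), 'finger_gap': np.float64(0.088)} 0.0187
```

View pics/top.png

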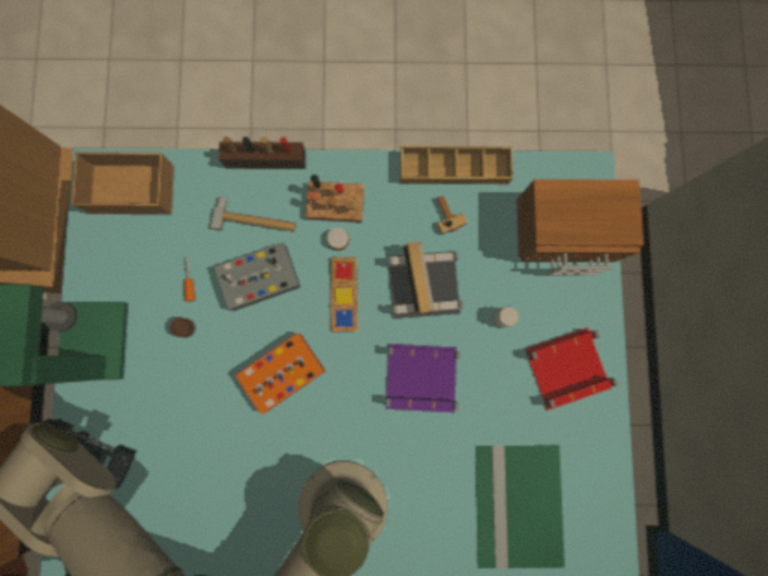

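View pics/scene.png

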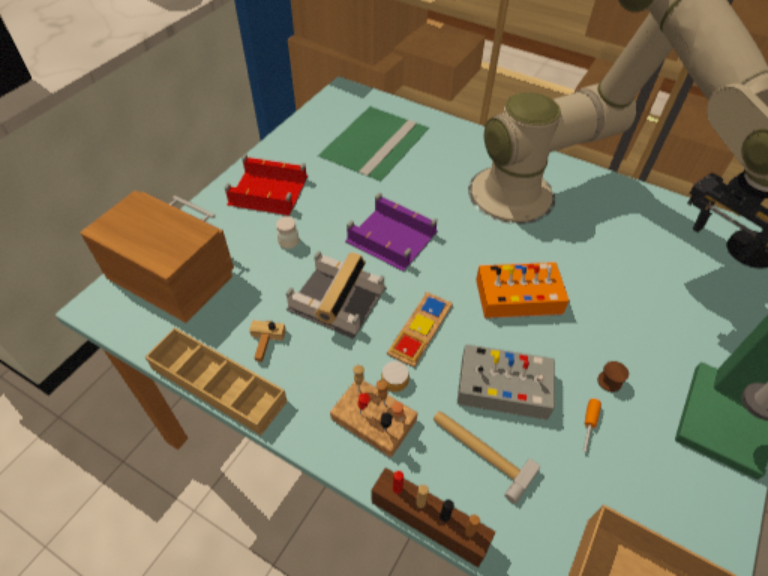

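The aluminium stand is at (424,284) in the top view (not the purple one at (421,378) or the red one at (569,368)). The grey console is at (256,275), not the orange one at (279,373). On the tag board at (343,295), red appears to be at the far end. I'll confirm these in an enlarged crop.

Run:
```python
from h import *
import pickle
a,b=pickle.load(open('c.pkl','rb'))
im=a['image'][155:220,135:315,::-1]
cv2.imwrite('pics/crop1.png',cv2.resize(im,None,fx=4.4,fy=4.4,interpolation=cv2.INTER_CUBIC))
W=cloud(a)
def at(u,v): return np.round(W[int(v/1.5),int(u/1.5)],3)
for n,p in dict(red=(344,270),yel=(344,296),blu=(344,319),bar=(418,278),railtop=(396,300),railtop2=(452,300),cons=(235,280),cons2=(290,290)).items(): print(n,at(*p))
def rect(m,name):
    p=W[m][:,:2].astype(np.float32); r=cv2.minAreaRect(p*1000); print(name,len(p),r)
z=W[...,2]
u,v=np.meshgrid(np.arange(512),np.arange(384))
box=lambda x0,x1,y0,y1:(u>x0/1.5)&(u<x1/1.5)&(v>y0/1.5)&(v<y1/1.5)
rect(box(205,305,238,315)&(abs(z-.055)<.004),'console')
rect(box(325,362,250,340)&(abs(z-.012)<.006),'board')
rect(box(380,470,235,325)&(abs(z-.089)<.006),'bar top')
rect(box(380,470,235,325)&(abs(z-.045)<.005),'rails')
```

```text
red [0.605 0.002 0.02 ]
yel [0.538 0.001 0.016]
blu [0.478 0.001 0.011]
bar [ 0.575 -0.187  0.088]
railtop [ 0.527 -0.138  0.008]
railtop2 [ 0.527 -0.286  0.01 ]
cons [0.575 0.28  0.056]
cons2 [0.552 0.143 0.023]
console 1221 ((585.4091186523438, 224.99667358398438), (119.99040222167969, 189.2639617919922), 20.083776473999023)
board 794 ((539.9262084960938, 0.23757553100585938), (233.38140869140625, 92.63099670410156), 0.23495738208293915)
bar top 408 ((578.4752197265625, -191.91732788085938), (180.37509155273438, 37.26725769042969), 9.322212219238281)
rails 294 ((566.8369140625, -212.44879150390625), (155.4882354736328, 179.47608947753906), 4.632992744445801)
```

View pics/crop1.png

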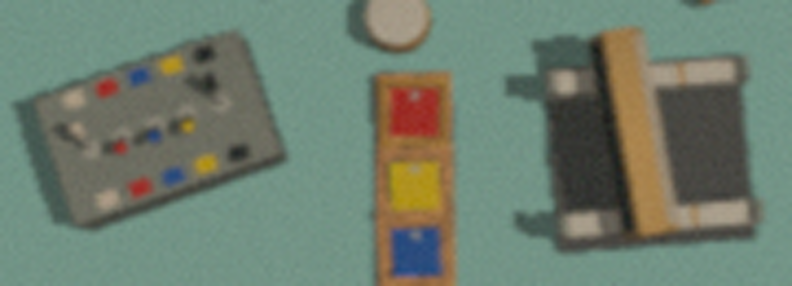

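The crop shows the console at (150,130), with white (75,130) and black (210,90) thrown to the far side and red, blue and yellow toward the robot. On the tag board, the red tag at (415,112) sits in the framed far end, so the order is red. I'll check that again up close. The bar shows black on its +y side, so red needs a -120° turn about bar x.

```bash
cat >> h.py <<'E'
def tool(yaw,tilt=0):
    "tool pointing down, jaw axis (tool y) along heading yaw (deg, world); then turned by tilt (deg) about the horizontal axis normal to the jaws"
    y=np.array([np.cos(np.radians(yaw)),np.sin(np.radians(yaw)),0]);x=np.array([0,0,-1.]);z=np.cross(x,y)
    return R.from_rotvec(np.radians(tilt)*z)*R.from_matrix(np.stack([x,y,z],1))
def to(p,r):
    s=manip.sense();d=np.array(p)-s['ee_pos'];w=(r*R.from_quat(s['tool_rot']).inv()).as_rotvec()
    print('to',np.round(p,4),'d',np.round(d,4),'w',np.round(w,4),'rows',np.ceil(max(np.linalg.norm(d)/.05,np.linalg.norm(w)/.15)))
CO,CY=np.array([.5854,.225]),20.1
def con(x,y):
    c,s=np.cos(np.radians(CY)),np.sin(np.radians(CY));return CO+np.array([c*x-s*y,s*x+c*y])
E
python3 - <<'E'
from h import *
M=R.from_quat(manip.sense()['tool_rot']).as_matrix();print(M.round(2))
for yaw in (CY,CY+180):
  to([*con(52,-60),.2],tool(yaw))
E
```

```text
[[-0.    0.36  0.93]
 [-0.    0.93 -0.36]
 [-1.   -0.   -0.  ]]
to [ 70.0379 -38.2504   0.2   ] d [ 6.98473e+01 -3.87393e+01 -3.82000e-02] w [ 6.000e-04 -1.000e-03 -8.482e-01] rows 1598.0
to [ 70.0379 -38.2504   0.2   ] d [ 6.98473e+01 -3.87393e+01 -3.82000e-02] w [1.2000e-03 7.0000e-04 2.2934e+00] rows 1598.0
```

>>> arm_command --pt "0.04 -0.026 0 0 0 -0.075" --pt "0.04 -0.026 0 0 0 -0.075" --pt "0.04 -0.026 0 0 0 -0.075" --pt "0.04 -0.026 0 0 0 -0.075" --pt "0.04 -0.026 0 0 0 -0.075" --pt "0.04 -0.026 0 0 0 -0.075" --pt "0.04 -0.026 0 0 0 -0.075" --pt "0.04 -0.026 0 0 0 -0.075" --pt "0.04 -0.026 0 0 0 -0.075" --pt "0.04 -0.026 0 0 0 -0.075" --grip 0

```text
clock: 1.1
ee_pos: [0.5985, 0.2186, 0.2356]
tool_rot: [0.381, 0.597, -0.383, 0.593]
wrist_force: [0.5, 1.0, -0.6]
finger_gap: 0.0104
```

```bash
sed -i 's/^def con(x,y):/def con(x,y):\n    x,y=x\/1000,y\/1000/' h.py
python3 - <<'E'
from h import *
to([*con(52,-60),.2],tool(CY))
c=cap('wrist')
cv2.imwrite('pics/w1.png',cv2.resize(c['image'],(768,576))[:,:,::-1])
print(c['T'].round(3))
import pickle;pickle.dump(c,open('w1.pkl','wb'))
E
```

```text
to [0.6549 0.1865 0.2   ] d [ 0.0564 -0.0321 -0.0356] w [-0.0008 -0.0067 -0.0783] rows 2.0
[[ 0.91   0.395  0.128  0.565]
 [ 0.415 -0.861 -0.294  0.296]
 [-0.006  0.321 -0.947  0.382]
 [ 0.     0.     0.     1.   ]]
```

View pics/w1.png

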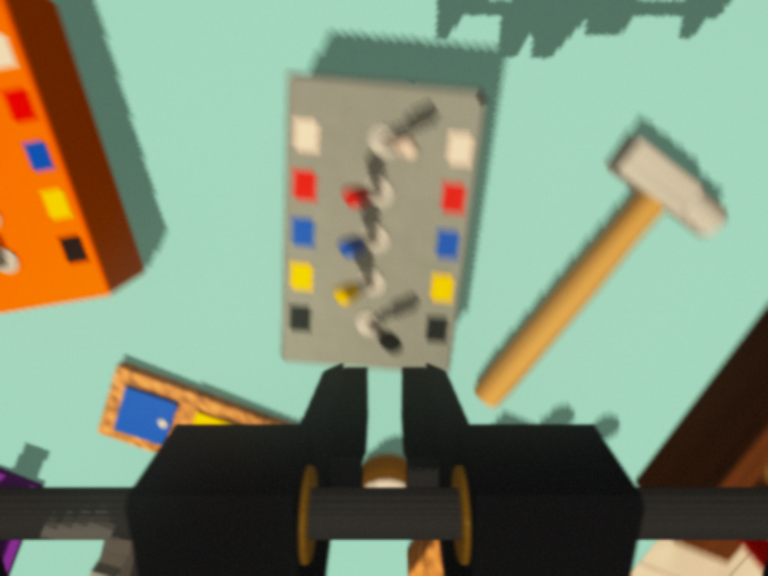

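The close view shows the grey console upright at (385,220). Its hinges are white (382,138), red (380,192), blue (377,238), yellow (373,284) and black (370,322). White and black lean right (on) and the other three lean left (off).

Run:
```python
from h import *
import pickle
c=pickle.load(open('w1.pkl','rb'))
for n,p,q in (('white',(382,138),60),('red',(380,192),30),('yellow',(373,284),-30),('black',(370,322),-60)):
    print(n,ray(c,p[0]/1.5,p[1]/1.5,.057).round(4),con(0,q).round(4))
for p in ((290,73),(484,92),(450,367),(283,357)): print(ray(c,p[0]/1.5,p[1]/1.5,.055).round(4))
for q in ((-60,95),(60,95),(60,-95),(-60,-95)): print(con(*q).round(4))
```

```text
white [0.5673 0.2828 0.057 ] [0.5648 0.2813]
red [0.5796 0.2527 0.057 ] [0.5751 0.2532]
yellow [0.6004 0.1955 0.057 ] [0.5957 0.1968]
black [0.6097 0.1698 0.057 ] [0.606  0.1687]
[0.5029 0.2937 0.055 ]
[0.6116 0.3317 0.055 ]
[0.6753 0.1613 0.055 ]
[0.5651 0.1192 0.055 ]
[0.4964 0.2936]
[0.6091 0.3348]
[0.6744 0.1564]
[0.5617 0.1152]
```

>>> arm_command --pt "0.015 -0.01 -0.009 0 0 -0.02" --pt "0.015 -0.01 -0.009 0 0 -0.02" --pt "0.015 -0.008 -0.009 0 0 -0.02" --pt "0.012 -0.004 -0.009 0 0 -0.02" --pt "0 0 0 0 0 0" --pt "0 0 0 0 0 0" --pt "0 0 0 0 0 0" --pt "0 0 0 0 0 0" --pt "0 0 0 0 0 0" --pt "0 0 0 0 0 0"

```text
clock: 2.15
ee_pos: [0.662, 0.1788, 0.195]
tool_rot: [0.407, 0.579, -0.412, 0.574]
wrist_force: [-0.8, 0.3, -0.4]
finger_gap: 0.0008
```

```bash
sed -i 's/^CO,CY=.*/CO,CY=np.array([.588,.2255]),20.0/' h.py
python3 - <<'E'
from h import *
to([*con(54,-60),.075],tool(CY))
to([*con(11,-60),.075],tool(CY))
E
```

```text
to [0.6593 0.1876 0.075 ] d [-0.0027  0.0088 -0.12  ] w [ 0.001  -0.01    0.0139] rows 3.0
to [0.6189 0.1729 0.075 ] d [-0.0432 -0.0059 -0.12  ] w [ 0.001  -0.01    0.0139] rows 3.0
```

>>> arm_command --pt "-0.0027 0.0088 -0.02 0 0 0.014" --pt "0 0 -0.03 0 0 0" --pt "0 0 -0.03 0 0 0" --pt "0 0 -0.025 0 0 0" --pt "0 0 -0.01 0 0 0" --pt "0 0 0 0 0 0" --pt "0 0 0 0 0 0" --pt "0 0 0 0 0 0" --pt "0 0 0 0 0 0" --pt "0 0 0 0 0 0"

```text
clock: 3.15
ee_pos: [0.661, 0.1892, 0.0844]
tool_rot: [0.406, 0.579, -0.404, 0.58]
wrist_force: [-0.7, 0.6, 0.3]
finger_gap: 0.0002
```

Run:
```python
from h import *
to([*con(16,-60),.073],tool(CY))
to([*con(11,-60),.073],tool(CY))
```

```text
to [0.6236 0.1746 0.073 ] d [-0.0374 -0.0146 -0.0114] w [-0.0004  0.0028 -0.0023] rows 1.0
to [0.6189 0.1729 0.073 ] d [-0.0421 -0.0163 -0.0114] w [-0.0004  0.0028 -0.0023] rows 1.0
```

>>> arm_command --pt "0 0 -0.012 0 0 0" --pt "-0.008 -0.003 0 0 0 0" --pt "-0.008 -0.003 0 0 0 0" --pt "-0.008 -0.003 0 0 0 0" --pt "-0.007 -0.003 0 0 0 0" --pt "-0.006 -0.0025 0 0 0 0" --pt "-0.003 -0.001 0 0 0 0" --pt "0 0 0 0 0 0" --pt "0 0 0 0 0 0" --pt "0 0 0 0 0 0"

```text
clock: 4.15
ee_pos: [0.6205, 0.1733, 0.0692]
tool_rot: [0.407, 0.578, -0.403, 0.581]
wrist_force: [0.4, 0.6, 0.4]
finger_gap: 0.0006
```

Run:
```python
from h import *
to([*con(11,-60),.073],tool(CY))
```

```text
to [0.6189 0.1729 0.073 ] d [-0.0016 -0.0004  0.0038] w [-0.0012  0.0062 -0.0021] rows 1.0
```

>>> arm_command --pt "-0.003 -0.001 0 0 0 0" --pt "-0.003 -0.001 0 0 0 0" --pt "0 0 0 0 0 0" --pt "0 0 0 0 0 0" --pt "0 0 0 0 0 0" --pt "0 0 0 0 0 0" --pt "0 0 0 0 0 0" --pt "0 0 0 0 0 0" --pt "0 0 0 0 0 0" --pt "0 0 0 0 0 0"

```text
clock: 5.15
ee_pos: [0.6143, 0.1713, 0.0688]
tool_rot: [0.407, 0.578, -0.403, 0.581]
wrist_force: [1.2, -0.1, -0.2]
finger_gap: 0.0003
```

Run:
```python
from h import *
print(np.round(manip.sense()['wrist_force'],1));to([*con(4,-60),.070],tool(CY))
c=cap('wrist');cv2.imwrite('pics/w2.png',cv2.resize(c['image'][120:300,130:380],None,fx=3,fy=3)[:,:,::-1])
```

```text
[ 1.2 -0.1 -0.2]
to [0.6123 0.1705 0.07  ] d [-0.002  -0.0008  0.0012] w [-0.0011  0.0063 -0.0022] rows 1.0
```

View pics/w2.png

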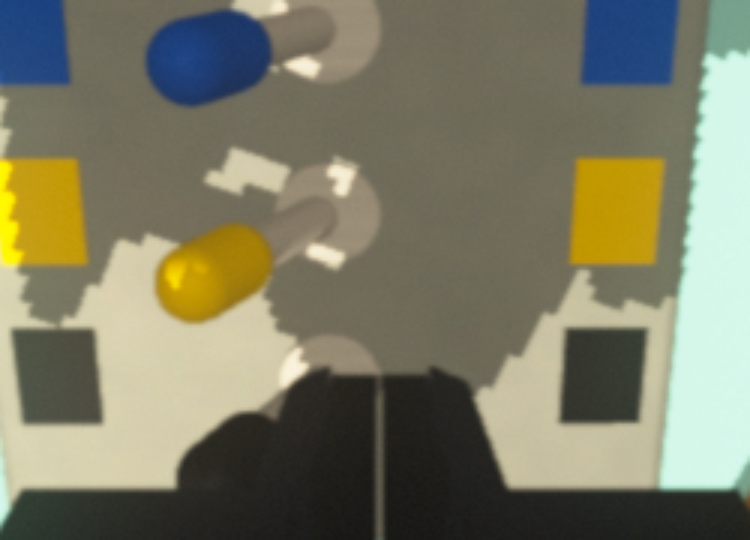

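The fingers have pushed the black toggle over to the off side at (230,450). Its tip is slightly less far over than yellow's, so I'll push until it meets the stop.

>>> arm_command --pt "-0.002 -0.0007 0 0 0 0" --pt "-0.002 -0.0007 0 0 0 0" --pt "-0.001 -0.0003 0 0 0 0" --pt "0 0 0 0 0 0" --pt "0 0 0 0 0 0" --pt "0 0 0 0 0 0" --pt "0 0 0 0 0 0" --pt "0 0 0 0 0 0" --pt "0 0 0 0 0 0" --pt "0 0 0 0 0 0"

```text
clock: 6.2
ee_pos: [0.6133, 0.1709, 0.0697]
tool_rot: [0.411, 0.575, -0.4, 0.584]
wrist_force: [3.1, 0.6, -0.8]
finger_gap: 0.0005
```

>>> arm_command --pt "0.012 0.004 0 0 0 0" --pt "0.012 0.004 0 0 0 0" --pt "0 0 0.04 0 0 0" --pt "0 0 0.045 0 0 0" --pt "0 0 0.045 0 0 0" --pt "0 0 0.04 0 0 0" --pt "-0.02 -0.03 0.01 0 0 -0.04" --pt "-0.02 -0.03 0 0 0 -0.1" --pt "-0.01 -0.04 0 0 0 -0.14" --pt "0 -0.04 0 0 0 -0.14"

```text
clock: 7.2
ee_pos: [0.5798, 0.0383, 0.2545]
tool_rot: [0.52, 0.479, -0.517, 0.483]
wrist_force: [1.2, 0.8, -0.6]
finger_gap: 0.0002
```

Run:
```python
from h import *
to([.52,-.21,.26],tool(-82))
import pickle
c=cap('wrist');pickle.dump(c,open('w3.pkl','wb'));cv2.imwrite('pics/w3.png',cv2.resize(c['image'],(768,576))[:,:,::-1])
```

```text
to [ 0.52 -0.21  0.26] d [-0.0598 -0.2483  0.0055] w [ 0.0053  0.0058 -1.3556] rows 10.0
```

View pics/w3.png

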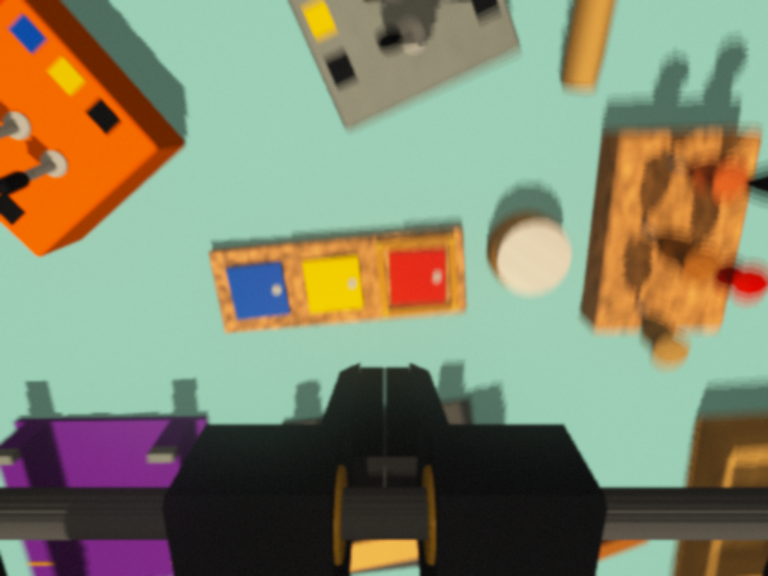

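The red tag at (418,277) lies in the brass frame, so the order is red. The black toggle at (390,40) leans to the robot side, so it is off.

>>> arm_command --pt "-0.006 -0.027 0 0 0 -0.145" --pt "-0.006 -0.027 0 0 0 -0.145" --pt "-0.006 -0.027 0 0 0 -0.145" --pt "-0.006 -0.027 0 0 0 -0.145" --pt "-0.006 -0.027 0 0 0 -0.145" --pt "-0.006 -0.027 0 0 0 -0.145" --pt "-0.006 -0.027 0 0 0 -0.145" --pt "-0.006 -0.027 0 0 0 -0.145" --pt "-0.006 -0.027 0 0 0 -0.145" --pt "-0.006 -0.01 0 0 0 -0.05" --grip 100

```text
clock: 8.25
ee_pos: [0.5138, -0.229, 0.2529]
tool_rot: [-0.703, -0.033, 0.709, -0.032]
wrist_force: [-0.6, 0.4, -0.5]
finger_gap: 0.0785
```

Run:
```python
from h import *
to([.52,-.21,.26],tool(-82))
print(manip.sense()['joints'].round(2))
import pickle
c=cap('wrist');pickle.dump(c,open('w4.pkl','wb'));cv2.imwrite('pics/w4.png',cv2.resize(c['image'],(768,576))[:,:,::-1])
W=cloud(c);z=W[...,2]
p=W[abs(z-.089)<.004][:,:2]; p=p[(abs(p[:,0]-.58)<.13)&(abs(p[:,1]+.19)<.1)]
print(len(p),cv2.minAreaRect((p*1000).astype(np.float32)))
```

```text
to [ 0.52 -0.21  0.26] d [0.0062 0.019  0.0071] w [-0.0013 -0.0088  0.0482] rows 1.0
[-0.63  0.39  1.35 -0.    1.41  0.85]
6812 ((571.4429321289062, -193.1201934814453), (166.03404235839844, 32.40122985839844), 9.85897445678711)
```

View pics/w4.png

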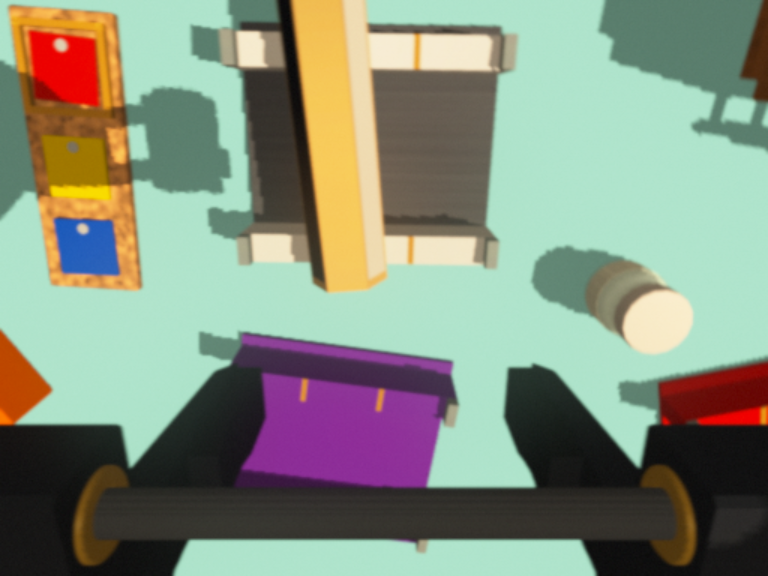

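This view shows the stand with the bar at (335,150), bare face up, white on the right (-y) and black on the left (+y). The visible brass lines are at (417,51) and (410,250). The lip ends are at (221,47), (516,52), (239,250) and (497,253).

Run:
```python
from h import *
import pickle
c=pickle.load(open('w4.pkl','rb'))
P=lambda u,v,z:ray(c,u/1.5,v/1.5,z)[:2]
bf,bn=P(417,51,.045),P(410,250,.045)
d=bf-bn;print('brass',bf.round(4),bn.round(4),np.linalg.norm(d),np.degrees(np.arctan2(d[1],d[0])))
L=[P(*q,.055) for q in ((221,47),(516,52),(239,250),(497,253))]
print('lips',np.round(L,4),'centre',np.mean(L,0).round(4))
for a,b in((0,1),(2,3)):
    d=L[a]-L[b];print(np.linalg.norm(d),np.degrees(np.arctan2(d[1],d[0]))-90)
W=cloud(c);z=W[...,2]
m=(abs(z-.045)<.003)&(W[...,0]>.46)&(W[...,0]<.67)&(abs(W[...,1]+.21)<.12)
p=W[m];
for lo,hi in((.47,.53),(.6,.67)):
    q=p[(p[:,0]>lo)&(p[:,0]<hi)];f=np.polyfit(q[:,1],q[:,0],1);print(len(q),q.min(0).round(3),q.max(0).round(3),-np.degrees(np.arctan(f[0])), np.polyval(f,-.212))
# bar axis line from top face edges
m=(abs(z-.089)<.0025)&(abs(W[...,0]-.58)<.13)&(abs(W[...,1]+.19)<.1)
p=W[m];xs=np.arange(.51,.645,.01);mid=[(np.percentile(p[abs(p[:,0]-x)<.005][:,1],[2,98])) for x in xs];print(np.round(mid[::4],4))
f=np.polyfit(xs,np.mean(mid,1),1);print('bar yaw',np.degrees(np.arctan(f[0])),'y at .57',np.polyval(f,.57), 'near end x',p[:,0].min(),np.nanmean(p[:,2]))
```

```text
brass [ 0.6362 -0.2382] [ 0.508  -0.2475] 0.1285177378829865 4.173240329303997
lips [[ 0.6267 -0.1189]
 [ 0.64   -0.2978]
 [ 0.5    -0.1294]
 [ 0.5139 -0.3068]] centre [ 0.5702 -0.2132]
0.17931924356147436 4.272671605433999
0.17791182085991303 4.506413488184563
1989 [ 0.491 -0.306  0.042] [ 0.524 -0.127  0.048] 4.30078537254117 0.5069025614834243
2780 [ 0.618 -0.298  0.042] [ 0.651 -0.125  0.048] 4.5045060783510555 0.6346165532865472
[[-0.2182 -0.1893]
 [-0.2111 -0.1819]
 [-0.2043 -0.1758]
 [-0.1975 -0.1686]]
bar yaw 9.807873042412602 y at .57 -0.19331916607002797 near end x 0.48794581365897105 0.08913922414837062
```

```bash
cat >> h.py <<'E'
SC,SY=np.array([.570,-.213]),4.3   # stand centre, yaw
def bar(xy,yaw,tilt,back=0,z=.067):
    "TCP target gripping the bar (axis point xy,z; yaw deg), turned tilt deg about the bar axis"
    a=np.radians(yaw);ax=np.array([np.cos(a),np.sin(a),0])
    r=R.from_rotvec(np.radians(tilt)*ax)*tool(yaw-90)
    p=np.array([*xy,z])+r.apply([manip.tcp_to_grasp-back,0,0])
    to(p,r)
E
python3 - <<'E'
from h import *
bar((.578,-.192),9.8,30,.1)
bar((.578,-.192),9.8,30,0)
E
```

```text
to [ 0.5849 -0.2321  0.1374] d [ 0.0718 -0.0025 -0.1155] w [0.5183 0.0591 0.0767] rows 4.0
to [ 0.5764 -0.1828  0.0508] d [ 0.0632  0.0467 -0.2021] w [0.5183 0.0591 0.0767] rows 5.0
```

>>> arm_command --pt "0.012 0 -0.018 0.086 0.01 0.013" --pt "0.012 0 -0.018 0.086 0.01 0.013" --pt "0.012 0 -0.018 0.086 0.01 0.013" --pt "0.012 0 -0.018 0.086 0.01 0.013" --pt "0.012 0 -0.018 0.086 0.01 0.013" --pt "0.012 -0.002 -0.018 0.086 0.01 0.013" --pt "0 0 0 0 0 0" --pt "0 0 0 0 0 0" --pt "0 0 0 0 0 0" --pt "0 0 0 0 0 0" --grip 100

```text
clock: 9.3
ee_pos: [0.5873, -0.2254, 0.1443]
tool_rot: [-0.662, -0.253, 0.694, 0.122]
wrist_force: [-0.6, 0.6, 1.5]
finger_gap: 0.0878
```

Run:
```python
from h import *
print(manip.sense()['joints'].round(2))
bar((.578,-.192),9.8,30,.1)
bar((.578,-.192),9.8,30,0)
```

```text
[-0.69  0.82  1.02  0.34  1.72  0.67]
to [ 0.5849 -0.2321  0.1374] d [-0.0024 -0.0066 -0.0069] w [-0.0165  0.0031 -0.0202] rows 1.0
to [ 0.5764 -0.1828  0.0508] d [-0.0109  0.0426 -0.0935] w [-0.0165  0.0031 -0.0202] rows 3.0
```

>>> arm_command --pt "-0.0024 -0.0066 -0.005 -0.016 0.003 -0.02" --pt "-0.001 0.004 -0.009 0 0 0" --pt "-0.0012 0.007 -0.012 0 0 0" --pt "-0.0012 0.007 -0.012 0 0 0" --pt "-0.0012 0.007 -0.012 0 0 0" --pt "-0.0012 0.007 -0.012 0 0 0" --pt "-0.0012 0.007 -0.012 0 0 0" --pt "-0.001 0.005 -0.009 0 0 0" --pt "0 0 0 0 0 0" --pt "0 0 0 0 0 0"

```text
clock: 10.3
ee_pos: [0.5748, -0.1851, 0.0605]
tool_rot: [-0.667, -0.237, 0.695, 0.121]
wrist_force: [-0.7, 0.2, 0.2]
finger_gap: 0.0875
```

Run:
```python
from h import *
print(manip.sense()['joints'].round(2),manip.sense()['wrist_force'].round(1))
bar((.578,-.192),9.8,30,0)
```

```text
[-0.65  0.83  1.22  0.35  1.48  0.65] [-0.7  0.2  0.2]
to [ 0.5764 -0.1828  0.0508] d [ 0.0017  0.0023 -0.0097] w [0.0095 0.0053 0.0014] rows 1.0
```

>>> arm_command --pt "0.0017 0.0023 -0.01 0.0095 0.005 0.001" --pt "0 0 -0.002 0 0 0" --pt "0 0 0 0 0 0" --pt "0 0 0 0 0 0" --pt "0 0 0 0 0 0" --pt "0 0 0 0 0 0" --pt "0 0 0 0 0 0" --pt "0 0 0 0 0 0" --pt "0 0 0 0 0 0" --pt "0 0 0 0 0 0" --grip 30 --force 30

```text
clock: 11.3
ee_pos: [0.5772, -0.1826, 0.0498]
tool_rot: [-0.665, -0.242, 0.695, 0.125]
wrist_force: [0.9, -0.1, -0.2]
finger_gap: 0.0436
```

Run:
```python
from h import *
bar((.578,-.192),9.8,30,0)
bar((.578,-.192),9.8,30,0,.073)
bar(SC,4.3,-30,0,.073)
```

```text
to [ 0.5764 -0.1828  0.0508] d [-0.0008 -0.0002  0.001 ] w [-0.0024  0.0016  0.0003] rows 1.0
to [ 0.5764 -0.1828  0.0568] d [-0.0008 -0.0002  0.007 ] w [-0.0024  0.0016  0.0003] rows 1.0
to [ 0.5707 -0.2223  0.0568] d [-0.0065 -0.0398  0.007 ] w [-1.042  -0.1269 -0.0878] rows 8.0
```

>>> arm_command --pt "0 0 0.004 0 0 0" --pt "0 0 0.004 0 0 0" --pt "-0.0005 -0.0033 0 -0.087 -0.0106 -0.0073" --pt "-0.0005 -0.0033 0 -0.087 -0.0106 -0.0073" --pt "-0.0005 -0.0033 0 -0.087 -0.0106 -0.0073" --pt "-0.0005 -0.0033 0 -0.087 -0.0106 -0.0073" --pt "-0.0005 -0.0033 0 -0.087 -0.0106 -0.0073" --pt "-0.0005 -0.0033 0 -0.087 -0.0106 -0.0073" --pt "-0.0005 -0.0033 0 -0.087 -0.0106 -0.0073" --pt "-0.0005 -0.0033 0 -0.087 -0.0106 -0.0073"

```text
clock: 12.3
ee_pos: [0.5729, -0.2128, 0.06]
tool_rot: [0.704, -0.036, -0.701, 0.107]
wrist_force: [0.4, -0.2, -3.3]
finger_gap: 0.0436
```

Run:
```python
from h import *
print(manip.sense()['joints'].round(2),manip.sense()['wrist_force'].round(1))
bar(SC,4.3,-30,0,.073)
```

```text
[-0.48  0.65  1.49 -0.22  0.91  1.12] [ 0.4 -0.2 -3.3]
to [ 0.5707 -0.2223  0.0568] d [-0.0022 -0.0095 -0.0032] w [-0.3198 -0.0335 -0.0246] rows 3.0
```

>>> arm_command --pt "-0.0005 -0.0024 0 -0.08 -0.0084 -0.006" --pt "-0.0005 -0.0024 0 -0.08 -0.0084 -0.006" --pt "-0.0005 -0.0024 0 -0.08 -0.0084 -0.006" --pt "-0.0005 -0.0023 0 -0.08 -0.0084 -0.006" --pt "0 0 0 0 0 0" --pt "0 0 0 0 0 0" --pt "0 0 0 0 0 0" --pt "0 0 0 0 0 0" --pt "0 0 0 0 0 0" --pt "0 0 0 0 0 0"

```text
clock: 13.3
ee_pos: [0.5708, -0.2224, 0.0624]
tool_rot: [0.69, -0.161, -0.674, 0.21]
wrist_force: [-0.4, 0.2, -3.6]
finger_gap: 0.0435
```

Run:
```python
from h import *
print(manip.sense()['wrist_force'].round(1))
bar(SC,4.3,-30,0,.067)
```

```text
[-0.4  0.2 -3.6]
to [ 0.5707 -0.2223  0.0508] d [-0.0001  0.0001 -0.0116] w [0.0075 0.0046 0.003 ] rows 1.0
```

>>> arm_command --pt "0 0 -0.004 0.007 0.004 0.003" --pt "0 0 -0.004 0 0 0" --pt "0 0 -0.003 0 0 0" --pt "0 0 -0.001 0 0 0" --pt "0 0 -0.001 0 0 0" --pt "0 0 0 0 0 0" --pt "0 0 0 0 0 0" --pt "0 0 0 0 0 0" --pt "0 0 0 0 0 0" --pt "0 0 0 0 0 0"

```text
clock: 14.3
ee_pos: [0.5709, -0.2226, 0.0499]
tool_rot: [0.689, -0.158, -0.675, 0.209]
wrist_force: [-0.3, 1.1, -0.8]
finger_gap: 0.0435
```

Run:
```python
from h import *
print(manip.sense()['wrist_force'].round(1))
bar(SC,4.3,-30,0,.067)
```

```text
[-0.3  1.1 -0.8]
to [ 0.5707 -0.2223  0.0508] d [-0.0002  0.0003  0.0009] w [0.0012 0.0006 0.0004] rows 1.0
```

>>> arm_command --pt "0 0 0 0 0 0" --pt "0 0 0 0 0 0" --pt "0 0 0 0 0 0" --pt "0 0 0 0 0 0" --pt "0 0 0 0 0 0" --pt "-0.0005 0.005 0.0087 0 0 0" --pt "-0.001 0.01 0.0173 0 0 0" --pt "-0.001 0.01 0.0173 0 0 0" --pt "-0.001 0.012 0.021 0 0 0" --pt "-0.001 0.012 0.021 0 0 0" --grip 100

```text
clock: 15.3
ee_pos: [0.5653, -0.172, 0.1383]
tool_rot: [0.689, -0.158, -0.676, 0.208]
wrist_force: [0.4, 0.1, 0.8]
finger_gap: 0.088
```

Run:
```python
from h import *
bar(SC,4.3,30,.1)
c=cap('wrist');cv2.imwrite('pics/w5.png',cv2.resize(c['image'],(640,480))[:,:,::-1])
W=cloud(c);z=W[...,2];m=(abs(z-.089)<.004)&(abs(W[...,0]-.58)<.13)&(abs(W[...,1]+.21)<.1);p=W[m]
print(len(p),p[:,2].mean(),c['image'][m].mean(0),cv2.minAreaRect((p[:,:2]*1000).astype(np.float32)))
```

```text
to [ 0.573  -0.2535  0.1374] d [ 0.0077 -0.0816 -0.0009] w [1.0445e+00 7.6200e-02 5.0000e-04] rows 7.0
10408 0.08927253335443022 [235.82186779 212.02757494 162.93649116] ((569.642822265625, -211.71804809570312), (180.50050354003906, 31.899864196777344), 4.1333842277526855)
```

View pics/w5.png

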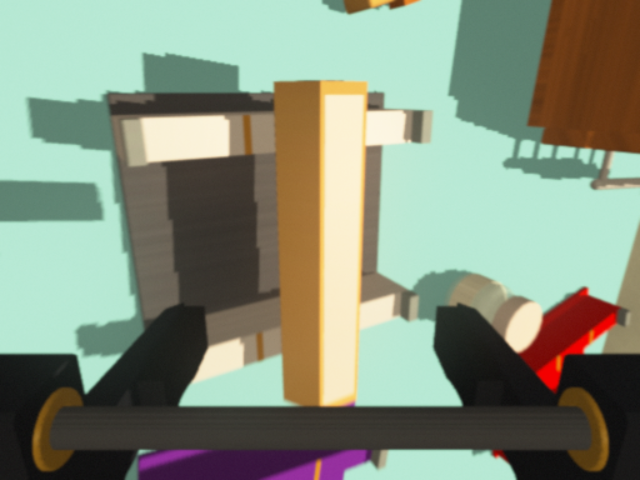

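White is now on top at (340,240), with the bare face on the +y side. The bar is at (0.570,-0.212) with yaw 4.1°. I'll do the second turn the same way.

>>> arm_command --pt "0.001 -0.01 0.002 0.13 0.0095 0" --pt "0.001 -0.01 0.002 0.13 0.0095 0" --pt "0.001 -0.01 0 0.13 0.0095 0" --pt "0.001 -0.01 0 0.13 0.0095 0" --pt "0.001 -0.01 0 0.13 0.0095 0" --pt "0.001 -0.01 0 0.13 0.0095 0" --pt "0.001 -0.01 0 0.13 0.0095 0" --pt "0.001 -0.01 0 0.13 0.0095 0" --pt "0 0 0 0 0 0" --pt "0 0 0 0 0 0"

```text
clock: 16.35
ee_pos: [0.5764, -0.2513, 0.1509]
tool_rot: [0.682, 0.22, -0.678, -0.167]
wrist_force: [0.3, -0.1, 0.1]
finger_gap: 0.0884
```

Run:
```python
from h import *
bar((.57,-.212),4.2,30,.1)
bar((.57,-.212),4.2,30,0)
```

```text
to [ 0.573  -0.2525  0.1374] d [-0.0034 -0.0013 -0.0135] w [-0.032   0.0236  0.0029] rows 1.0
to [ 0.5693 -0.2027  0.0508] d [-0.0071  0.0486 -0.1001] w [-0.032   0.0236  0.0029] rows 3.0
```

>>> arm_command --pt "-0.0034 -0.001 -0.01 -0.03 0.022 0.003" --pt "-0.0005 0.004 -0.011 0 0 0" --pt "-0.0005 0.007 -0.012 0 0 0" --pt "-0.0005 0.007 -0.012 0 0 0" --pt "-0.0005 0.007 -0.012 0 0 0" --pt "-0.0005 0.007 -0.012 0 0 0" --pt "-0.0005 0.007 -0.012 0 0 0" --pt "-0.0005 0.006 -0.012 0 0 0" --pt "0 0.003 -0.005 0 0 0" --pt "0 0 0 0 0 0"

```text
clock: 17.35
ee_pos: [0.5706, -0.1904, 0.0523]
tool_rot: [-0.679, -0.209, 0.688, 0.148]
wrist_force: [0.1, -0.3, 0.3]
finger_gap: 0.088
```

Run:
```python
from h import *
print(manip.sense()['wrist_force'].round(1))
bar((.57,-.212),4.2,30,0)
```

```text
[ 0.1 -0.3  0.3]
to [ 0.5693 -0.2027  0.0508] d [-0.0013 -0.0122 -0.0014] w [ 0.0119  0.0092 -0.013 ] rows 1.0
```

>>> arm_command --pt "-0.0006 -0.006 -0.0007 0.006 0.005 -0.006" --pt "-0.0006 -0.006 -0.0007 0.006 0.005 -0.006" --pt "0 0 0 0 0 0" --pt "0 0 0 0 0 0" --pt "0 0 0 0 0 0" --pt "0 0 0 0 0 0" --pt "0 0 0 0 0 0" --pt "0 0 0 0 0 0" --pt "0 0 0 0 0 0" --pt "0 0 0 0 0 0" --grip 60

```text
clock: 18.35
ee_pos: [0.5701, -0.2045, 0.0528]
tool_rot: [-0.677, -0.207, 0.689, 0.157]
wrist_force: [-0.6, -0.0, -0.6]
finger_gap: 0.0526
```

Run:
```python
from h import *
print(manip.sense()['wrist_force'].round(1))
bar((.57,-.212),4.2,30,0)
```

```text
[-0.6 -0.  -0.6]
to [ 0.5693 -0.2027  0.0508] d [-0.0008  0.0019 -0.002 ] w [0.0019 0.0018 0.0005] rows 1.0
```

>>> arm_command --pt "-0.0008 0.0015 -0.002 0.002 0.002 0" --pt "0 0 0 0 0 0" --pt "0 0 0 0 0 0" --pt "0 0 0 0 0 0" --pt "0 0 0 0 0 0" --pt "0 0 0 0 0 0" --pt "0 0 0 0 0 0" --pt "0 0 0 0 0 0" --pt "0 0 0 0 0 0" --pt "0 0 0 0 0 0" --grip 30 --force 30

```text
clock: 19.35
ee_pos: [0.5692, -0.2029, 0.0505]
tool_rot: [-0.676, -0.208, 0.689, 0.158]
wrist_force: [0.5, 0.5, -0.4]
finger_gap: 0.0437
```

Run:
```python
from h import *
print(manip.sense()['wrist_force'].round(1))
bar((.57,-.212),4.2,30,0)
bar(SC,4.3,-30,0,.073)
```

```text
[ 0.5  0.5 -0.4]
to [ 0.5693 -0.2027  0.0508] d [0.0001 0.0002 0.0003] w [-0.0003 -0.0006  0.0005] rows 1.0
to [ 0.5707 -0.2223  0.0568] d [ 0.0015 -0.0194  0.0063] w [-1.0446 -0.0779  0.0023] rows 7.0
```

>>> arm_command --pt "0 0 0.004 0 0 0" --pt "0 0 0.003 0 0 0" --pt "0.0001 -0.0016 0 -0.088 -0.0065 0" --pt "0.0001 -0.0016 0 -0.088 -0.0065 0" --pt "0.0001 -0.0016 0 -0.088 -0.0065 0" --pt "0.0001 -0.0016 0 -0.088 -0.0065 0" --pt "0.0001 -0.0016 0 -0.088 -0.0065 0" --pt "0.0001 -0.0016 0 -0.088 -0.0065 0" --pt "0.0001 -0.0016 0 -0.088 -0.0065 0" --pt "0.0001 -0.0016 0 -0.088 -0.0065 0"

```text
clock: 20.35
ee_pos: [0.5693, -0.2176, 0.0588]
tool_rot: [0.707, -0.048, -0.699, 0.097]
wrist_force: [0.1, 0.3, -2.8]
finger_gap: 0.0437
```

Run:
```python
from h import *
print(manip.sense()['wrist_force'].round(1))
bar(SC,4.3,-30,0,.073)
```

```text
[ 0.1  0.3 -2.8]
to [ 0.5707 -0.2223  0.0568] d [ 0.0014 -0.0048 -0.002 ] w [-0.3169 -0.0196  0.005 ] rows 3.0
```

>>> arm_command --pt "0.0003 -0.0012 0 -0.079 -0.005 0.001" --pt "0.0003 -0.0012 0 -0.079 -0.005 0.001" --pt "0.0003 -0.0012 0 -0.079 -0.005 0.001" --pt "0.0003 -0.0012 0 -0.079 -0.005 0.001" --pt "0 0 0 0 0 0" --pt "0 0 0 0 0 0" --pt "0 0 0 0 0 0" --pt "0 0 0 0 0 0" --pt "0 0 0 0 0 0" --pt "0 0 0 0 0 0"

```text
clock: 21.35
ee_pos: [0.57, -0.2213, 0.0603]
tool_rot: [0.689, -0.16, -0.675, 0.209]
wrist_force: [0.7, -0.6, -3.1]
finger_gap: 0.0436
```

Run:
```python
from h import *
print(manip.sense()['wrist_force'].round(1))
bar(SC,4.3,-30,0,.067)
```

```text
[ 0.7 -0.6 -3.1]
to [ 0.5707 -0.2223  0.0508] d [ 0.0007 -0.001  -0.0095] w [0.0051 0.0026 0.0033] rows 1.0
```

>>> arm_command --pt "0.0007 -0.0015 -0.003 0.005 0.003 0.003" --pt "0 0 -0.003 0 0 0" --pt "0 0 -0.003 0 0 0" --pt "0 0 -0.001 0 0 0" --pt "0 0 0 0 0 0" --pt "0 0 0 0 0 0" --pt "0 0 0 0 0 0" --pt "0 0 0 0 0 0" --pt "0 0 0 0 0 0" --pt "0 0 0 0 0 0"

```text
clock: 22.35
ee_pos: [0.5708, -0.2234, 0.0505]
tool_rot: [0.689, -0.158, -0.676, 0.208]
wrist_force: [-0.3, 0.6, -0.4]
finger_gap: 0.0436
```

Run:
```python
from h import *
print(manip.sense()['wrist_force'].round(1))
bar(SC,4.3,-30,0,.067)
```

```text
[-0.3  0.6 -0.4]
to [ 0.5707 -0.2223  0.0508] d [-0.0001  0.0011  0.0003] w [ 0.0005 -0.0003  0.0008] rows 1.0
```

Resting on the rails. I'll release and back off.

>>> arm_command --pt "0 0 0 0 0 0" --pt "0 0 0 0 0 0" --pt "0 0 0 0 0 0" --pt "0 0 0 0 0 0" --pt "0 0 0 0 0 0" --pt "-0.0005 0.005 0.0087 0 0 0" --pt "-0.001 0.01 0.0173 0 0 0" --pt "-0.001 0.01 0.0173 0 0 0" --pt "-0.001 0.012 0.021 0 0 0" --pt "-0.001 0.012 0.021 0 0 0" --grip 100

```text
clock: 23.35
ee_pos: [0.5653, -0.1726, 0.1388]
tool_rot: [0.689, -0.157, -0.677, 0.208]
wrist_force: [-0.6, 0.6, -0.2]
finger_gap: 0.0877
```

Run:
```python
from h import *
to([.52,-.205,.26],tool(-85))
c=cap('wrist')
W=cloud(c);z=W[...,2];m=(abs(z-.089)<.004)&(abs(W[...,0]-.58)<.13)&(abs(W[...,1]+.21)<.1);p=W[m]
print(len(p),p[:,2].mean(),c['image'][m].mean(0),cv2.minAreaRect((p[:,:2]*1000).astype(np.float32)))
```

```text
to [ 0.52  -0.205  0.26 ] d [-0.0453 -0.0324  0.1212] w [0.5212 0.0397 0.013 ] rows 4.0
10508 0.0892841400421595 [236.31756757  94.03549676  51.03701941] ((569.6249389648438, -212.96762084960938), (180.86863708496094, 32.26173782348633), 4.426995277404785)
```

>>> arm_command --pt "-0.007 -0.005 0.018 0.08 0.006 0.002" --pt "-0.007 -0.005 0.018 0.08 0.006 0.002" --pt "-0.007 -0.005 0.018 0.08 0.006 0.002" --pt "-0.007 -0.005 0.018 0.08 0.006 0.002" --pt "-0.007 -0.005 0.018 0.08 0.006 0.002" --pt "-0.007 -0.005 0.018 0.08 0.006 0.002" --pt "-0.003 -0.003 0.013 0.03 0.003 0.001" --pt "0 0 0 0 0 0" --pt "0 0 0 0 0 0" --pt "0 0 0 0 0 0" --grip 0

```text
clock: 24.4
ee_pos: [0.52, -0.202, 0.2698]
tool_rot: [0.711, 0.035, -0.701, 0.031]
wrist_force: [-0.2, -0.5, -0.2]
finger_gap: 0.0102
```

Run:
```python
from h import *
c=cap('wrist');cv2.imwrite('pics/w6.png',cv2.resize(c['image'],(768,576))[:,:,::-1])
import pickle;pickle.dump(c,open('w6.pkl','wb'))
W=cloud(c);z=W[...,2];m=(abs(z-.089)<.004)&(abs(W[...,0]-.58)<.13)&(abs(W[...,1]+.21)<.1);p=W[m]
print(cv2.minAreaRect((p[:,:2]*1000).astype(np.float32)))
to([*con(-50,30),.2],tool(CY))
```

```text
((570.3712768554688, -214.30931091308594), (179.74362182617188, 32.95585250854492), 4.2583909034729)
to [0.5308 0.2366 0.2   ] d [ 0.0108  0.4384 -0.0697] w [-0.017   0.0037  1.8253] rows 13.0
```

View pics/w6.png

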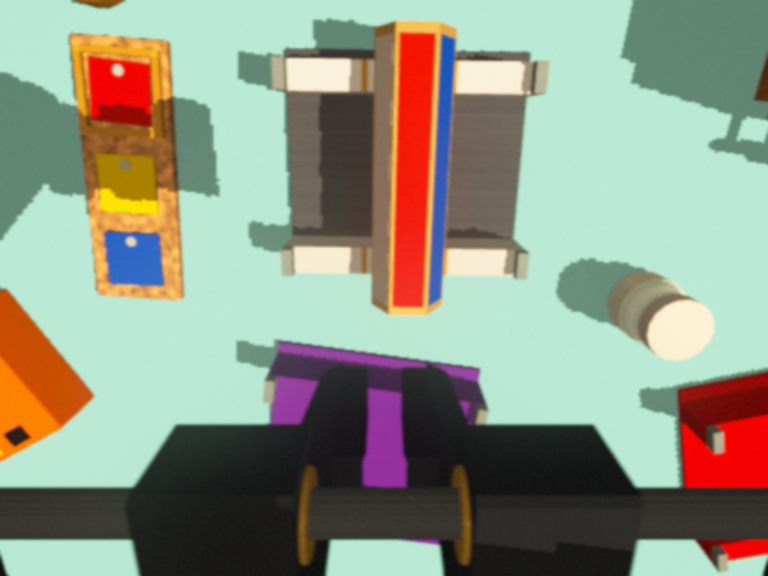

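Red is on top at (417,170), square across the rails between the brass lines, at (0.570,-0.214) with yaw 4.3°. Next is the red toggle.

>>> arm_command --pt "0.001 0.03 -0.002 0 0 0.13" --pt "0.001 0.03 -0.002 0 0 0.13" --pt "0.001 0.03 -0.002 0 0 0.13" --pt "0.001 0.03 -0.002 0 0 0.13" --pt "0.001 0.03 -0.002 0 0 0.13" --pt "0.001 0.03 -0.002 0 0 0.13" --pt "0.001 0.03 -0.002 0 0 0.13" --pt "0.001 0.03 -0.002 0 0 0.13" --pt "0.001 0.03 -0.002 0 0 0.13" --pt "0.001 0.03 -0.002 0 0 0.13" --grip 0

```text
clock: 25.45
ee_pos: [0.5269, 0.1124, 0.2415]
tool_rot: [-0.529, -0.473, 0.53, -0.464]
wrist_force: [0.8, 0.5, 0.4]
finger_gap: 0.0005
```

Run:
```python
from h import *
to([*con(-52,30),.2],tool(CY))
```

```text
to [0.5289 0.2359 0.2   ] d [ 0.002   0.1235 -0.0415] w [-0.0058 -0.0114  0.4711] rows 4.0
```

>>> arm_command --pt "0 0.025 -0.005 0 0 0.1" --pt "0 0.025 -0.008 0 0 0.1" --pt "0.001 0.025 -0.008 0 0 0.1" --pt "0.001 0.025 -0.008 0 0 0.1" --pt "0 0.018 -0.008 0 0 0.06" --pt "0 0 0 0 0 0" --pt "0 0 0 0 0 0" --pt "0 0 0 0 0 0" --pt "0 0 0 0 0 0" --pt "0 0 0 0 0 0"

```text
clock: 26.45
ee_pos: [0.5249, 0.2399, 0.1989]
tool_rot: [0.397, 0.587, -0.404, 0.578]
wrist_force: [-0.9, -0.6, 0.1]
finger_gap: 0.0007
```

Run:
```python
from h import *
to([*con(-52,30),.073],tool(CY))
```

```text
to [0.5289 0.2359 0.073 ] d [ 0.004  -0.004  -0.1259] w [ 0.0011 -0.0168 -0.0165] rows 3.0
```

>>> arm_command --pt "0.003 -0.004 -0.02 0 -0.016 -0.016" --pt "0 0 -0.03 0 0 0" --pt "0 0 -0.03 0 0 0" --pt "0 0 -0.025 0 0 0" --pt "0 0 -0.012 0 0 0" --pt "0 0 0 0 0 0" --pt "0 0 0 0 0 0" --pt "0 0 0 0 0 0" --pt "0 0 0 0 0 0" --pt "0 0 0 0 0 0"

```text
clock: 27.45
ee_pos: [0.5318, 0.2331, 0.0853]
tool_rot: [0.411, 0.574, -0.405, 0.581]
wrist_force: [1.2, -0.3, -0.2]
finger_gap: 0.0006
```

Run:
```python
from h import *
to([*con(-52,30),.071],tool(CY))
to([*con(-6,30),.071],tool(CY))
```

```text
to [0.5289 0.2359 0.071 ] d [-0.003   0.0028 -0.0143] w [-0.0013  0.013   0.0071] rows 1.0
to [0.5721 0.2516 0.071 ] d [ 0.0403  0.0185 -0.0143] w [-0.0013  0.013   0.0071] rows 1.0
```

>>> arm_command --pt "-0.001 0.003 -0.012 0 0.012 0.006" --pt "0.008 0.003 -0.002 0 0 0" --pt "0.008 0.003 0 0 0 0" --pt "0.008 0.003 0 0 0 0" --pt "0.008 0.003 0 0 0 0" --pt "0.006 0.002 0 0 0 0" --pt "0.003 0.001 0 0 0 0" --pt "0 0 0 0 0 0" --pt "0 0 0 0 0 0" --pt "0 0 0 0 0 0"

```text
clock: 28.45
ee_pos: [0.5689, 0.251, 0.0699]
tool_rot: [0.398, 0.585, -0.412, 0.574]
wrist_force: [-3.7, -1.9, 1.8]
finger_gap: 0.0005
```

Run:
```python
from h import *
to([*con(-4,30),.071],tool(CY))
```

```text
to [0.574  0.2523 0.071 ] d [0.0051 0.0014 0.0011] w [ 0.0076 -0.0243 -0.0016] rows 1.0
```

>>> arm_command --pt "0.003 0.001 0 0.007 -0.022 0" --pt "0.003 0.001 0 0 0 0" --pt "0.002 0.001 0 0 0 0" --pt "0 0 0 0 0 0" --pt "0 0 0 0 0 0" --pt "0 0 0 0 0 0" --pt "0 0 0 0 0 0" --pt "0 0 0 0 0 0" --pt "0 0 0 0 0 0" --pt "0 0 0 0 0 0"

```text
clock: 29.45
ee_pos: [0.5689, 0.2509, 0.0699]
tool_rot: [0.395, 0.586, -0.414, 0.574]
wrist_force: [-4.5, -1.9, 3.9]
finger_gap: 0.0007
```

Run:
```python
from h import *
to([*con(-4,30),.071],tool(CY)); print(manip.sense()['wrist_force'])
to([*con(-40,30),.1],tool(CY))
```

```text
to [0.574  0.2523 0.071 ] d [0.005  0.0014 0.0011] w [ 0.0113 -0.0289 -0.0036] rows 1.0
[-4.46822543 -1.85272456  3.8852171 ]
to [0.5402 0.24   0.1   ] d [-0.0288 -0.0109  0.0301] w [ 0.0113 -0.0289 -0.0036] rows 1.0
```

Firmly against the stop. I'll back off, rise and look.

>>> arm_command --pt "-0.01 -0.004 0 0 0 0" --pt "-0.012 -0.004 0 0.01 -0.028 0" --pt "-0.008 -0.003 0 0 0 0" --pt "0 0 0.03 0 0 0" --pt "0 0 0.045 0 0 0" --pt "0 -0.005 0.045 0 0 0" --pt "0.01 -0.02 0.04 0 0 0" --pt "0.015 -0.03 0.01 0 0 0" --pt "0.015 -0.03 0 0 0 0" --pt "0 0 0 0 0 0"

```text
clock: 30.45
ee_pos: [0.581, 0.1527, 0.2472]
tool_rot: [0.406, 0.578, -0.402, 0.583]
wrist_force: [-0.7, 0.7, -0.7]
finger_gap: 0.0005
```

Run:
```python
from h import *
print(manip.sense()['ee_pos'],manip.sense()['wrist_force'].round(1))
c=cap('wrist');cv2.imwrite('pics/w7.png',cv2.resize(c['image'][0:260],None,fx=1.5,fy=1.5)[:,:,::-1])
a=cap('top')
W=cloud(a);z=W[...,2];m=(abs(z-.089)<.004)&(abs(W[...,0]-.57)<.13)&(abs(W[...,1]+.21)<.1);p=W[m]
print(cv2.minAreaRect((p[:,:2]*1000).astype(np.float32)),a['image'][m].mean(0))
import pickle
o=pickle.load(open('c.pkl','rb'))[0]
d=np.abs(o['image'].astype(int)-a['image']).max(2)>50
n,l,st,ce=cv2.connectedComponentsWithStats(d.astype(np.uint8))
for s in st[1:]:
    if s[4]>15: print((s*1.5).astype(int)[:4],s[4])
```

```text
[0.58100847 0.15274086 0.24717699] [-0.7  0.7 -0.7]
((569.9705810546875, -212.327392578125), (179.54379272460938, 36.88301467895508), 4.242794990539551) [150.24347826  70.84057971  58.54782609]
[240 208  37  10] 63
[273 220   7   7] 18
[273 229  10  15] 66
[ 60 231 213 300] 6006
[210 237  15  28] 65
[384 244  16  12] 42
[399 243  40  72] 591
[264 246  10   9] 22
[265 258   9   7] 23
[237 264  24  15] 81
[250 280  24  19] 69
[213 283   7   9] 20
[267 295  13  21] 46
[231 300  28  10] 43
[406 304   6   7] 18
[228 346  45  66] 627
[ 34 399 213 177] 5530
[  0 433  40  75] 865
[243 433  45  31] 264
[292 454  27  15] 117
[238 466  39  57] 671
[ 46 474  18  19] 66
[  0 513  33  36] 151
[246 520  63  55] 1047
[207 523  27  12] 50
[378 522   6  37] 82
[162 531  15   7] 16
[216 541  15  13] 45
```

View pics/w7.png

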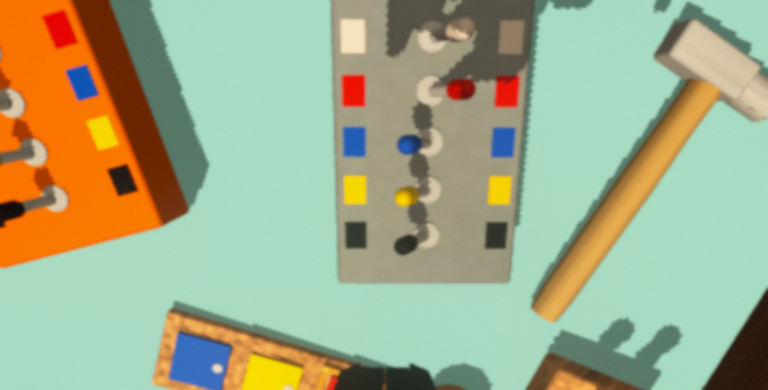

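White (460,30) and red (462,90) lean to the on side. Blue (408,144), yellow (405,197) and black (404,244) lean off. The bar is still home and nothing is touching the robot, so I'm handing in.

```bash
python3 -c "
from cell import order
print(order.hand_in())"
```

```text
the job is handed in; nothing more can be done
None
```

The job is done and handed in at about 30 s of the 72 s allowed; the hand-in gives no verdict.

- **Order:** a close view showed the red tag in the brass frame, so red was the order.
- **Steps:** I switched the black toggle off first. I then turned the bar over in two 60° grips, lifted about 10 mm off the rails each time and always over the stand, and released it. Last, I pushed the red toggle on until it met its stop.
- **Bar:** red is on top, with the top face at 89 mm. It lies at about (0.570, -0.213) with a yaw of 4.2–4.4°, and the stand measured (0.570, -0.213) and 4.3°. The readings after release differed by about 2 mm in y, which is the camera's accuracy.
- **Toggles:** the last wrist picture shows white and red on, and blue, yellow and black off. The exact angles were only judged by eye; both pushes ended against the stops.
- **Bystanders:** I felt no unexpected contact. A before/after comparison of the top view showed changes mainly at the arm, its shadows, the console and the bar; I did not measure each bystander separately.

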